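# Lock the row of printing battens with a wedge

## Robot

A 7-joint arm with a two-finger parallel gripper is mounted at the origin on a cart in front of the work surface, level with it; the furniture and walls round the work are solid. World frame = base frame: x ahead of the robot, y to its left, z up, the work surface at z = 0. Lengths are in m, angles in rad, forces in N, time in s.
With the tool pointing down it reaches from about 0.425 to 0.925 m from the base axis. Payload 6.8 kg.
Tool frame: the origin (TCP) lies on the mounting face of the last link; the fingertips stand 173 mm ahead of it and the grasp point (between the pads) lies 155 mm ahead of it; z points along the fingers, y is the direction in which the jaws open and shut (so a half turn about z gives the same grasp; the last joint's range is limited). The gripper opens to 85 mm and grips with 20 to 120 N. Pads are 22 mm wide; open, the fingers measure 114 mm over their backs; the gripper's body (76 mm by 85 mm) begins 54 mm behind the grasp point. The pads swing forward as they close: fully open they stand 13 mm farther back than shut.
Start: joints at [1.111, 0.477, 0.022, 1.555, -0.011, 1.109, -0.083], TCP at [0.233, -0.634, 0.405] pointing down, gripper open.
Joint ranges: [-2.96, 2.96], [-0.34, 2.1], [-1.41, 1.46], [0.24, 2.44], [-1.37, 4.51], [0.17, 1.92], [-2.96, 2.96]. Speed limits (rad/s): [2.39, 2.39, 3.14, 3.14, 3.14, 3.14, 3.14].

## Interface

Orientations are given as a unit quaternion [w, x, y, z].
In Python, from station import sensors, read_camera, bot gives the robot as it stands. The module is installed in compiled form; this text tells all that it offers.
- The arm moves only by the tool play_rows, never from a script. Its argument "commands" is a list of rows, each a list of 4 numbers: the shift along the tool's x, y, z in m, then the turn about the tool's z in degrees. A call has 1 to 20 rows; each row shifts and turns the commanded pose from where the row before left it, along the tool's axes as they then stand; what a row does not reach is not made up. A row lasts 1/10 s, in which the tool goes at most 50 mm and 8.59 degrees, less where a joint would pass 70% of its speed; a pose out of reach is approached as far as the arm can. A call with a gripper value outside its range is refused whole. "claw" is the finger opening in m, from 0 to 0.0854, set as the call begins (left out, the last holds). The fingers move at their own pace and stop on an object; "force" is the grip in N (left out, the last holds). Time passes only in rows, so rows that do not move let the fingers close. It gives the time, the measured TCP pose, the force and the opening at its end, in the units of the state.
- sensors.get_obs(): the state, without advancing time (a new reading comes with each control period).
- read_camera(name): name is "scene" or "top" or "wrist"; returns a dict with "frame" (420x560x3 uint8, blue, green, red), "depth" (420x560 float32, m along the optical axis (not along the pixel's ray), 0 where there is no reading), "fx", "fy", "cx", "cy" (pixels), "distortion" ([k1, k2, p1, p2, k3] as OpenCV has them; the pictures are not rectified), "rvec" (rotation vector, rad) and "tvec" (3), from world to camera coordinates, as OpenCV has them; the wrist camera has in their place "T_tool_cam" (4x4, takes a point from camera to tool coordinates, whose origin is the TCP and whose axes are the flange's). Camera axes: x right, y down, z forward; pixel columns grow to the right and rows downward; lengths in m; the calibration is good to about 2 mm. A picture is of the moment at which its call begins: read the wrist's pose just before it.
- bot.hand_in(): hands the job in, once; it reports no verdict.
The state is a dict: "t": time; "q": joint angles; "joint_vel": joint speeds; "joint_torque": joint torques, N m; "eef_pos": TCP position; "tool_rot": TCP orientation; "contact_force": force on the tool from outside, world axes, zero at the start; "torque": the same for the moment, N m; "gripper_width": opening from 0.0 (shut) to 1.0 (fully open).
Only numpy, scipy, OpenCV 4.12 (cv2) and the standard library are available. Lean on these libraries where they do the work, as an engineer would, in place of code of your own. Each camera call takes 0.05 s, during which the arm holds its last target.

## Task

The printing battens lie loose in the lock-up tray. Take the tapered wooden wedge from the little rack and drive it, thin end down, into the open gap at the end of the row, about midway along the gap, pressing it firmly down until the battens are packed tight against each other and the far end of the tray. Leave the wedge standing upright in the gap and let go of it; leave the straight filler block where it is in the rack.

Things in the scene. Friction and masses are not known exactly. Their poses are not given: they have to be found in the camera images.
- tray: fixed wooden tray, 270 (x) x 206 (y) x 61 mm high, its y pointing towards the robot; origin at the centre of its underside, z up. Floor 12 mm up; end cheeks (61 mm high) have inner faces at own y = +87 and -87 mm. Three wooden battens lie loosely along its x, side by side: 46 mm wide, 52, and 46 (batten_3); 49, 33 and 49 mm high. They must be packed towards the +y cheek. The open gap (22 to 24 mm) is at the -y cheek
- batten_3: loose wooden batten beside the open gap, 46 mm wide (own x, which points along tray y), 242 long (own y), 49 high; origin at the centre of its underside. With the row tight its origin is at tray y = -34 mm (gap then 30 mm); at the start it is 6 to 8 mm short of that. Each batten weighs about 0.22 kg and slides on the waxed floor
- gap (a point): point fixed to the tray, on its floor (12 mm over the table), midway along the gap, 11.5 mm from the -y cheek's inner face: about the centre of the open gap at the start; axes as the tray's. The gap's sides rise 49 mm above it. As the row closes the wedge's middle moves to 15 mm from that cheek (3.5 mm from this point, tray +y)
- wedge: wooden wedge standing thin end down in a rack pocket (pocket floor 20 mm, rack top 45 mm over the table). 44 mm wide along own x (parallel faces, hold these), 84 high; along own y it tapers from 49 mm at the top to 10 at the thin end. Origin: centre of the thin end, z up. In the gap its x lies along tray x. Row tight: thin end about 6 mm above the tray floor; needs about 10 to 20 N down, then friction holds it
- filler: straight wooden block, 44 x 22 x 84 mm, no taper, standing in the other pocket of the same rack, 66 mm from the wedge (either may be left or right); not to be used. Origin at the centre of its underside, z up
Things that resemble listed ones, but are neither listed nor needed, are in the scene too. What is shaped like the wedge but green or yellow is not meant.

How it is judged:
On the way:
1. the fingers press the wedge down (held or pushed, not dropped) until the row is nearly closed, batten_3 within 4 mm of its tight place (contact force between the fingers and wedge above 1 N and y of batten_3 in the frame of tray above -0.038 m), for 0.05 s.
At the end, for the whole second after the job is handed in: Row packed: batten_3 flat, within 3 mm of its tight place, pressed by the wedge (over 0.5 N). Wedge at rest, upright within 10 degrees, its thin end within 20 mm of the tray floor and 60 mm of the middle of the gap's length. Filler within 30 mm of its start (y of batten_3 in the frame of tray above -0.037 m and angle between batten_3's own z axis and vertical below 0.1 rad and z of wedge in the frame of gap between -0.004 and 0.02 m and y of wedge in the frame of gap between -0.008 and 0.014 m and x of wedge in the frame of gap between -0.06 and 0.06 m and angle between wedge's own z axis and vertical below 0.175 rad and contact force between wedge and batten_3 above 0.5 N and linear speed of wedge below 0.02 m/s and distance of filler from where it was at the start of the episode below 0.03 m); the robot touches nothing.
It fails at once if the straight filler block is taken out of the rack (distance of filler from where it was at the start of the episode above 0.05 m).
It also fails if it takes over 29 s, if anything falls off the work surface, if the arm or the gripper's body presses on something with over 40 N, if the wrist force passes 120 N, or if a joint passes its speed limit or range.

## Working session

There is one attempt and no reset: what is moved stays moved. The work goes in short steps, Python scripts to look and compute and a tool call to move; the robot and the scene stay as the last step left them, time stands still between calls to the robot, and variables do not carry over. Pictures are saved under pics/ and viewed, and the job is handed in when it is done.

Besides the shell and the picture viewer there is one more tool, called after "Request:" as name(argument=value, ...) on one line, values as JSON. play_rows: Moves the arm, as the interface text tells. Its arguments: {"type":"object","properties":{"commands":{"type":"array"},"claw":{"type":"number"},"force":{"type":"number"}},"required":["commands"]}

```bash
mkdir -p pics
cat > h.py <<'E'
import numpy as np, cv2
from station import sensors, read_camera, bot
from scipy.spatial.transform import Rotation as R
def pose():
    o=sensors.get_obs(); T=np.eye(4); q=o['tool_rot']; T[:3,:3]=R.from_quat([q[1],q[2],q[3],q[0]]).as_matrix(); T[:3,3]=o['eef_pos']; return o,T
def cam(name):
    o,T=pose(); c=read_camera(name)
    if name=='wrist': Twc=T@np.array(c['T_tool_cam'])
    else:
        M=np.eye(4); M[:3,:3]=cv2.Rodrigues(np.array(c['rvec'],float))[0]; M[:3,3]=np.array(c['tvec']).ravel(); Twc=np.linalg.inv(M)
    c['Twc']=Twc; return c
def K(c): return np.array([[c['fx'],0,c['cx']],[0,c['fy'],c['cy']],[0,0,1.]])
def pts(c):
    # world point per pixel
    h,w=c['depth'].shape; v,u=np.mgrid[:h,:w].astype(float)
    n=cv2.undistortPoints(np.stack([u.ravel(),v.ravel()],1)[:,None],K(c),np.array(c['distortion'],float))[:,0]
    d=c['depth'].ravel(); P=np.c_[n*d[:,None],d]; W=P@c['Twc'][:3,:3].T+c['Twc'][:3,3]
    W[d==0]=np.nan; return W.reshape(h,w,3)
def save(c,fn): cv2.imwrite(fn,c['frame'])
def ray(c,u,v,z):
    n=cv2.undistortPoints(np.array([[[u,v]]],float),K(c),np.array(c['distortion'],float))[0,0]
    d=c['Twc'][:3,:3]@np.array([n[0],n[1],1]); o=c['Twc'][:3,3]; return o+d*(z-o[2])/d[2]
def proj(c,P):
    M=np.linalg.inv(c['Twc']); return cv2.projectPoints(np.array(P,float).reshape(-1,1,3),cv2.Rodrigues(M[:3,:3])[0],M[:3,3],K(c),np.array(c['distortion'],float))[0][:,0]
E
python3 - <<'E'
from h import *
import pickle
for n in ['scene','top','wrist']:
    c=cam(n); save(c,f'pics/{n}0.png'); pickle.dump(c,open(f'{n}0.pkl','wb')); print(n,c['Twc'].round(3).tolist(), (c['depth']==0).mean())
o,T=pose(); print(o)
E
```

```text
scene [[-0.797, -0.407, 0.446, 0.106], [-0.604, 0.533, -0.592, 0.147], [0.003, -0.742, -0.671, 0.611], [0.0, 0.0, 0.0, 1.0]] 0.003932823129251701
top [[0.02, -0.979, 0.205, 0.315], [-1.0, -0.02, 0.0, -0.386], [0.004, -0.205, -0.979, 0.902], [0.0, 0.0, 0.0, 1.0]] 0.003860544217687075
wrist [[0.344, -0.903, -0.257, 0.298], [-0.939, -0.332, -0.091, -0.608], [-0.003, 0.272, -0.962, 0.374], [0.0, 0.0, 0.0, 1.0]] 0.004149659863945578
{'t': 0.15, 'q': array([ 1.11090833,  0.47759474,  0.02236447,  1.55616185, -0.01151171,
        1.10930851, -0.08307695]), 'joint_vel': array([-0.00051792, -0.00109874, -0.00037152, -0.00171142, -0.00183793,
       -0.00135965, -0.00034312]), 'joint_torque': array([ 2.09328558e-03, -5.96926188e+01,  1.61012270e+00, -2.81490701e+01,
        1.26692292e-02,  6.58283287e-03,  2.34157295e-05]), 'eef_pos': array([ 0.23252619, -0.63347609,  0.40398603]), 'tool_rot': array([-6.52341760e-04,  9.84568483e-01,  1.74998430e-01, -1.61700355e-04]), 'contact_force': array([0.1368376 , 0.4258711 , 0.19471224]), 'torque': array([0.00826514, 0.03579506, 0.01574875]), 'gripper_width': 0.9972010950222507}
```

View pics/scene0.png

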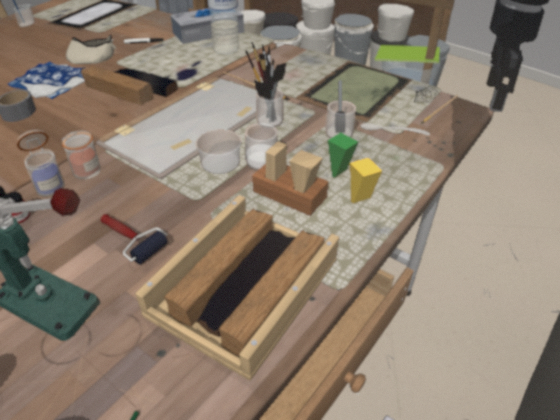

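View pics/top0.png

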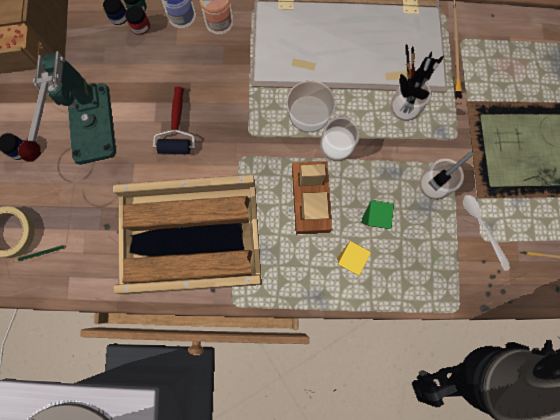

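View pics/wrist0.png

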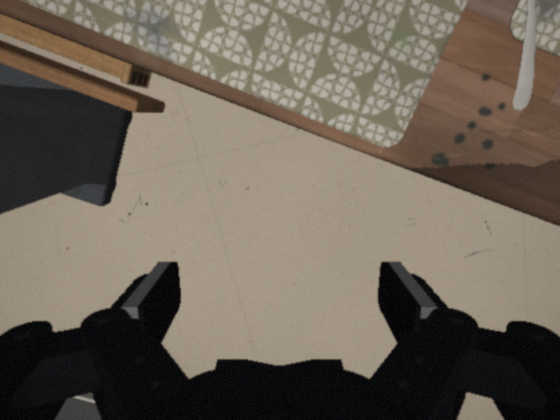

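The pictures show these candidates:
- In the rack, the larger tapered wooden top is at top (315,205), scene (304,170). A smaller-topped wooden block is at top (313,174), scene (275,160).
- Green (380,214) and yellow (354,258) look-alikes are on the mat, not meant.
- The tray is at top (188,235). Its far cheek at row ~185 has the gap just below it.

Next I'll take close crops and depth measurements.

Run:
```python
from h import *
import pickle
c=pickle.load(open('top0.pkl','rb')); s=pickle.load(open('scene0.pkl','rb'))
a=cv2.resize(c['frame'][150:300,105:345],None,fx=3.2,fy=3.2,interpolation=cv2.INTER_CUBIC); cv2.imwrite('pics/topcrop.png',a)
a=cv2.resize(s['frame'][130:370,130:400],None,fx=2.4,fy=2.4,interpolation=cv2.INTER_CUBIC); cv2.imwrite('pics/scenecrop.png',a)
W=pts(c);
np.set_printoptions(precision=3,suppress=True,linewidth=160)
for u in(150,188,225):
  print(u); 
  for v in range(176,296,2): print(v,W[v,u])
print('rack')
for v in range(158,236,2): print(v,W[v,314], W[v,300])
```

```text
150
176 [ 0.566 -0.122  0.001]
178 [ 0.563 -0.122  0.   ]
180 [ 0.559 -0.122 -0.001]
182 [ 0.539 -0.14   0.059]
184 [ 0.534 -0.141  0.061]
186 [ 0.53  -0.142  0.062]
188 [ 0.527 -0.141  0.057]
190 [ 0.524 -0.14   0.055]
192 [ 0.524 -0.136  0.04 ]
194 [ 0.523 -0.132  0.024]
196 [ 0.522 -0.129  0.012]
198 [ 0.517 -0.13   0.014]
200 [ 0.514 -0.129  0.011]
202 [ 0.51  -0.13   0.011]
204 [ 0.496 -0.144  0.059]
206 [ 0.492 -0.144  0.058]
208 [ 0.488 -0.145  0.06 ]
210 [ 0.484 -0.145  0.06 ]
212 [ 0.48  -0.146  0.062]
214 [ 0.476 -0.145  0.06 ]
216 [ 0.473 -0.145  0.059]
218 [ 0.469 -0.146  0.059]
220 [ 0.465 -0.146  0.059]
222 [ 0.461 -0.146  0.058]
224 [ 0.457 -0.147  0.059]
226 [ 0.454 -0.146  0.056]
228 [ 0.455 -0.138  0.026]
230 [ 0.448 -0.143  0.044]
232 [ 0.444 -0.144  0.045]
234 [ 0.441 -0.144  0.044]
236 [ 0.437 -0.143  0.042]
238 [ 0.433 -0.144  0.043]
240 [ 0.429 -0.145  0.044]
242 [ 0.426 -0.144  0.042]
244 [ 0.422 -0.145  0.043]
246 [ 0.418 -0.145  0.043]
248 [ 0.414 -0.145  0.042]
250 [ 0.41  -0.146  0.043]
252 [ 0.407 -0.145  0.041]
254 [ 0.403 -0.146  0.041]
256 [ 0.402 -0.1
[... 5026 characters left out ...]

208 [ 0.485 -0.449  0.103] [ 0.502 -0.428  0.021]
210 [ 0.481 -0.449  0.103] [ 0.498 -0.428  0.021]
212 [ 0.477 -0.449  0.105] [ 0.494 -0.428  0.017]
214 [ 0.474 -0.449  0.103] [ 0.485 -0.427  0.045]
216 [ 0.47  -0.449  0.104] [ 0.481 -0.427  0.045]
218 [ 0.467 -0.449  0.103] [ 0.477 -0.427  0.045]
220 [ 0.474 -0.454  0.043] [ 0.473 -0.427  0.045]
222 [ 0.47  -0.454  0.044] [ 0.47  -0.427  0.043]
224 [ 0.467 -0.454  0.043] [ 0.466 -0.427  0.045]
226 [ 0.463 -0.454  0.045] [ 0.462 -0.427  0.044]
228 [ 0.459 -0.454  0.045] [ 0.458 -0.427  0.045]
230 [ 0.455 -0.454  0.042] [ 0.454 -0.427  0.045]
232 [ 0.456 -0.456  0.016] [ 0.453 -0.428  0.028]
234 [ 0.454 -0.457  0.003] [ 0.453 -0.43   0.002]
```

View pics/topcrop.png

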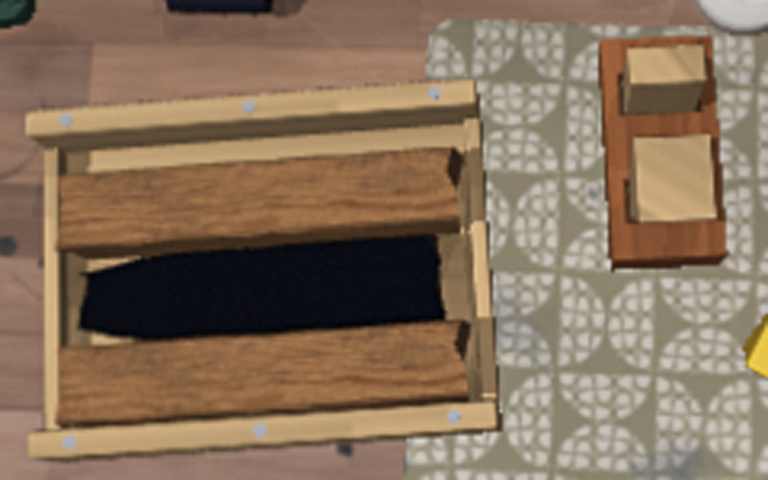

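View pics/scenecrop.png

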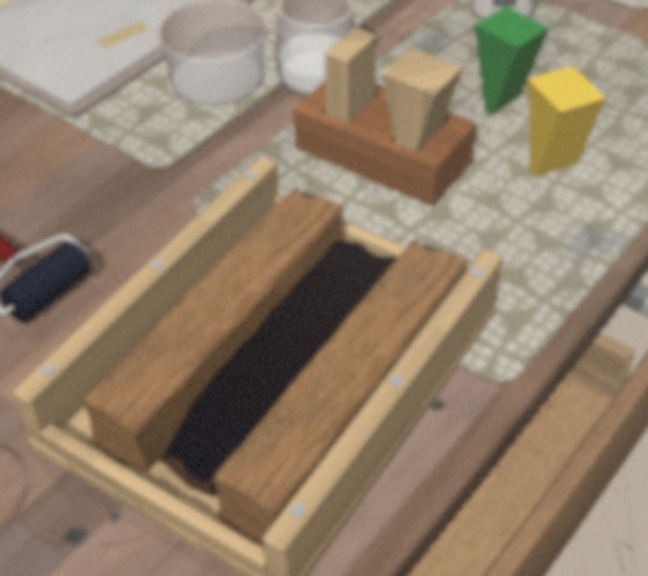

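The wedge is the block nearer the robot (topcrop (672,178), scenecrop (420,95)), with clear taper in the scene view. The filler is the slim untapered one at scenecrop (350,75). Next I fit the poses from both cameras.

Run:
```python
from h import *
import pickle
np.set_printoptions(precision=4,suppress=True,linewidth=160)
for n in ['top','scene']:
    c=pickle.load(open(n+'0.pkl','rb')); W=pts(c).reshape(-1,3)
    def rect(m,name):
        P=W[m]; r=cv2.minAreaRect((P[:,:2]*1000).astype(np.float32)); print(n,name,m.sum(),'c',np.round(r[0],1),'s',np.round(r[1],1),'a',round(r[2],2),'z',np.median(P[:,2]).round(4))
    x,y,z=W.T
    rect((z>.098)&(z<.11)&(x>.455)&(x<.528)&(y>-.49)&(y<-.41),'wedgetop')
    rect((z>.098)&(z<.11)&(x>.532)&(x<.59)&(y>-.49)&(y<-.41),'fillertop')
    rect((z>.04)&(z<.049)&(x>.44)&(x<.61)&(y>-.49)&(y<-.40),'racktop')
    rect((z>.055)&(z<.066)&(x>.3)&(x<.58)&(y>-.38)&(y<-.04),'tray')
    m=(z>.053)&(z<.066)&(x>.3)&(x<.58)&(y>-.38)&(y<-.04)
    # edges in tray direction: far cheek inner face points
    m=(z>.02)&(z<.05)&(x>.515)&(x<.55)&(y>-.31)&(y<-.11); 
    if m.sum()>20: print('cheek face',m.sum(),np.polyfit(y[m],x[m],1), np.polyval(np.polyfit(y[m],x[m],1),-.215))
# pixel cross-check of wedge top corners
```

```text
top wedgetop 666 c [ 490.3 -451.5] s [49.2 44. ] a 3.89 z 0.1033
top fillertop 300 c [ 555.8 -447.2] s [22.9 44.5] a 3.6 z 0.1031
top racktop 1246 c [ 531.2 -451.3] s [155.6  76.3] a 0.7 z 0.0443
top tray 8401 c [ 443.1 -211.9] s [208.1 269.8] a 5.54 z 0.0595
cheek face 409 [-0.0928  0.511 ] 0.5309644124400068
scene wedgetop 441 c [ 489.  -448.2] s [50.2 46. ] a 2.45 z 0.1048
scene fillertop 202 c [ 553.8 -444. ] s [23.8 47. ] a 2.6 z 0.1048
scene racktop 1016 c [ 530.5 -446.3] s [155.5  73.5] a 3.08 z 0.0455
scene tray 9959 c [ 442.2 -209.7] s [207.9 271.4] a 5.31 z 0.0612
cheek face 986 [-0.0916  0.5108] 0.5304411271224275
```

Request:
play_rows(commands=[[0,0,0,8.2],[0,0,0,8.2],[0.0269,-0.0167,0,0],[0.0269,-0.0167,0,0],[0.0269,-0.0167,0,0],[0.0269,-0.0167,0,0],[0.0269,-0.0167,0,0],[0.0269,-0.0167,0,0],[0.0269,-0.0167,0,0],[0.0269,-0.0167,0,0],[0.0269,-0.0167,0,0],[0.0269,-0.0167,0,0],[0,0,0.02,0],[0,0,0.02,0],[0,0,0,0]], claw=0.0854, force=60)

```text
t: 1.65
eef_pos: [0.4894, -0.4484, 0.3614]
tool_rot: [-0.002, 0.999, 0.033, -0.002]
contact_force: [-1.1, 0.9, 0.3]
gripper_width: 0.999
```

Run:
```python
from h import *
np.set_printoptions(precision=4,suppress=True,linewidth=160)
c=cam('wrist'); save(c,'pics/wrist1.png'); W=pts(c).reshape(-1,3); x,y,z=W.T; n='w'
o,T=pose(); print(o['t'],T,o['gripper_width'])
def rect(m,name):
        P=W[m]; 
        if len(P)<5: return
        r=cv2.minAreaRect((P[:,:2]*1000).astype(np.float32)); print(n,name,m.sum(),'c',np.round(r[0],1),'s',np.round(r[1],1),'a',round(r[2],2),'z',np.median(P[:,2]).round(4))
rect((z>.098)&(z<.11)&(x>.455)&(x<.528)&(y>-.49)&(y<-.41),'wedgetop')
rect((z>.098)&(z<.11)&(x>.532)&(x<.59)&(y>-.49)&(y<-.41),'fillertop')
```

```text
1.7 [[ 0.9978  0.0655 -0.0028  0.4897]
 [ 0.0655 -0.9979  0.0021 -0.4491]
 [-0.0027 -0.0023 -1.      0.3632]
 [ 0.      0.      0.      1.    ]] 1.0011866176293467
w wedgetop 4037 c [ 490.  -449.5] s [49.4 44.1] a 3.88 z 0.1044
w fillertop 2247 c [ 555.9 -445.1] s [21. 44.] a 3.72 z 0.1044
```

View pics/wrist1.png

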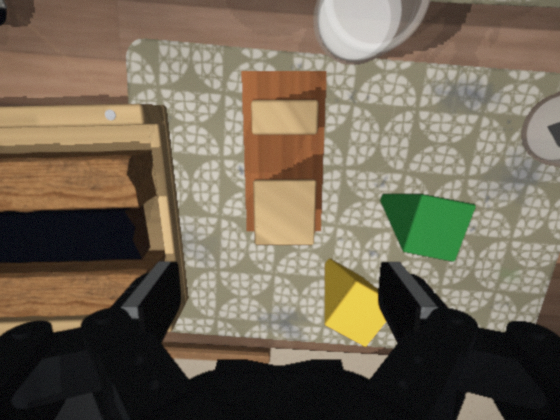

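The wrist view confirms the wedge at (285,212) between the fingers' columns and the filler ahead of it at (285,117). The fit agrees at (0.490, -0.4495), yaw 3.8°, top at z 0.104. Descending.

Request:
play_rows(commands=[[0,0,0.024,0],[0,0,0.024,0],[0,0,0.024,0],[0,0,0.024,0],[0,0,0.022,0],[0,0,0,0],[0,0,0,0]])

```text
t: 2.4
eef_pos: [0.4903, -0.45, 0.2478]
tool_rot: [0.0, 0.999, 0.033, 0.0]
contact_force: [-0.2, -0.4, 0.7]
gripper_width: 0.996
```

Request:
play_rows(commands=[[0,0,0,0],[0,0,0,0],[0,0,0,0],[0,0,0,0],[0,0,0,0],[0,0,0,0]], claw=0.03, force=60)

```text
t: 3.0
eef_pos: [0.4905, -0.4498, 0.2481]
tool_rot: [0.001, 0.999, 0.033, 0.001]
contact_force: [0.0, 0.0, 6.4]
gripper_width: 0.502
```

Request:
play_rows(commands=[[0,0,-0.02,0],[0,0,-0.025,0],[0,0,-0.025,0],[0,0,-0.02,0],[0,0,0,0],[0,0,0,0]])

```text
t: 3.6
eef_pos: [0.49, -0.4492, 0.3365]
tool_rot: [0.0, 0.999, 0.033, 0.0]
contact_force: [0.0, 0.3, -1.6]
gripper_width: 0.504
```

Run:
```python
from h import *
np.set_printoptions(precision=4,suppress=True,linewidth=160)
c=cam('wrist'); save(c,'pics/wrist2.png'); W=pts(c).reshape(-1,3); x,y,z=W.T; n='w'
o,T=pose(); print(o['t'],T,o['gripper_width'])
Q=(W-T[:3,3])@T[:3,:3]
s=cam('scene'); save(s,'pics/scene2.png')
W=pts(s).reshape(-1,3);x,y,z=W.T
m=(np.abs(x-.49)<.04)&(np.abs(y+.45)<.04)&(z>.06)&(z<.2)
P=W[m];print(m.sum(),P[:,2].min(),P[:,2].max())
W=pts(c).reshape(-1,3);x,y,z=W.T
m=(z>.18)&(z<.20)&(x>.455)&(x<.528)&(y>-.49)&(y<-.41)
P=W[m]; r=cv2.minAreaRect((P[:,:2]*1000).astype(np.float32)); print(m.sum(),r,np.median(P[:,2]))
```

```text
3.65 [[ 0.9978  0.0655 -0.0012  0.4897]
 [ 0.0655 -0.9978  0.001  -0.4491]
 [-0.0011 -0.001  -1.      0.3357]
 [ 0.      0.      0.      1.    ]] 0.5039492054606721
1101 0.10879675357841168 0.19987353476041492
14765 ((489.3349914550781, -448.2268981933594), (50.0845947265625, 70.81786346435547), 4.203656196594238) 0.1930501453940771
```

View pics/wrist2.png

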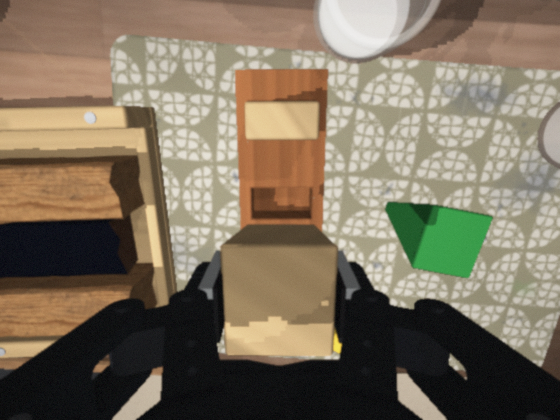

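View pics/scene2.png

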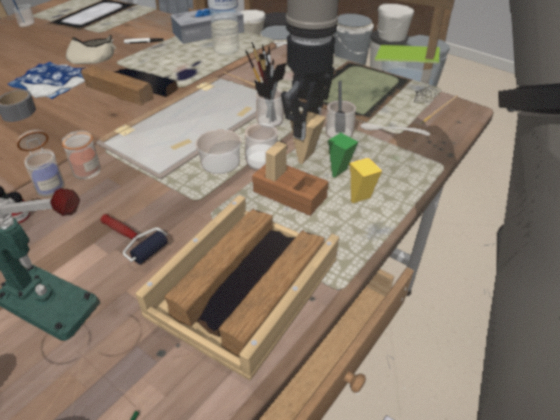

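Wedge is firmly held (wrist view: wedge at (280,300), empty pocket at (280,205), filler unmoved at (282,120)). Now over the gap.

Request:
play_rows(commands=[[0,0,0,-1.65],[0.0051,-0.0241,0,0],[0.0051,-0.0241,0,0],[0.0051,-0.0241,0,0],[0.0051,-0.0241,0,0],[0.0051,-0.0241,0,0],[0.0051,-0.0241,0,0],[0.0051,-0.0241,0,0],[0.0051,-0.0241,0,0],[0.0051,-0.0241,0,0],[0.0051,-0.0241,0,0],[0,0,0,0],[0,0,0,0]])

```text
t: 5.0
eef_pos: [0.5181, -0.2043, 0.3362]
tool_rot: [-0.0, 0.999, 0.048, -0.0]
contact_force: [-0.3, -1.2, -0.9]
gripper_width: 0.504
```

Run:
```python
from h import *
np.set_printoptions(precision=4,suppress=True,linewidth=160)
o,T=pose(); print(o['t'],T,o['gripper_width'],o['contact_force'])
c=cam('wrist'); save(c,'pics/wrist3.png')
s=cam('scene'); cv2.imwrite('pics/scene3.png',cv2.resize(s['frame'][100:340,120:400],None,fx=2.4,fy=2.4))
for n,k in(('wrist',c),('scene',s)):
    W=pts(k).reshape(-1,3);x,y,z=W.T
    m=(z>.02)&(z<.05)&(x>.518)&(x<.55)&(y>-.31)&(y<-.11)
    if m.sum()>30:
        p=np.polyfit(y[m],x[m],1); print(n,'cheek face',m.sum(),p,np.polyval(p,-.203))
    # wedge points
    m=(np.abs(x-.518)<.05)&(np.abs(y+.204)<.023)&(z>.095)&(z<.2)
    print(m.sum(), z[m].min() if m.any() else 0)
    for a in np.arange(.1,.19,.01):
        mm=m&(abs(z-a)<.003); print(round(a,3),mm.sum(), np.percentile(x[mm],[2,98]) if mm.any() else '', np.percentile(y[mm],[2,98]) if mm.any() else '')
```

```text
5.0 [[ 0.9953  0.0963 -0.001   0.5181]
 [ 0.0963 -0.9953  0.0001 -0.2043]
 [-0.001  -0.0002 -1.      0.3362]
 [ 0.      0.      0.      1.    ]] 0.5035736075741577 [-0.3236 -1.1675 -0.857 ]
wrist cheek face 984 [-0.0935  0.527 ] 0.5459714658036903
14809 0.11306396466890115
0.1 0  
0.11 0  
0.12 69 [0.5231 0.5266] [-0.2221 -0.1834]
0.13 77 [0.5248 0.5293] [-0.2217 -0.1832]
0.14 89 [0.5274 0.5314] [-0.2219 -0.1829]
0.15 126 [0.5297 0.5341] [-0.2216 -0.1832]
0.16 142 [0.5319 0.536 ] [-0.2206 -0.1818]
0.17 178 [0.5347 0.5388] [-0.2209 -0.1822]
0.18 215 [0.5319 0.541 ] [-0.2266 -0.1821]
scene cheek face 978 [-0.0908  0.5109] 0.5293673786385025
1394 0.10962260815846325
0.1 0  
0.11 19 [0.5095 0.5175] [-0.2245 -0.1821]
0.12 57 [0.5068 0.5187] [-0.2239 -0.1818]
0.13 66 [0.5044 0.5227] [-0.2242 -0.1815]
0.14 71 [0.502  0.5244] [-0.2227 -0.1813]
0.15 79 [0.4998 0.5236] [-0.2239 -0.1814]
0.16 72 [0.4975 0.5127] [-0.2245 -0.1816]
0.17 58 [0.4953 0.5061] [-0.2245 -0.1825]
0.18 76 [0.493  0.5055] [-0.2252 -0.1815]
```

View pics/wrist3.png

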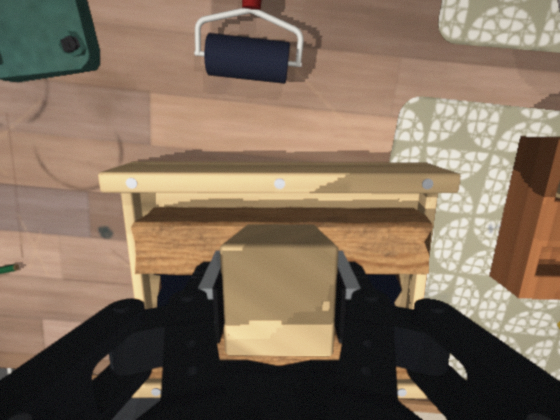

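View pics/scene3.png

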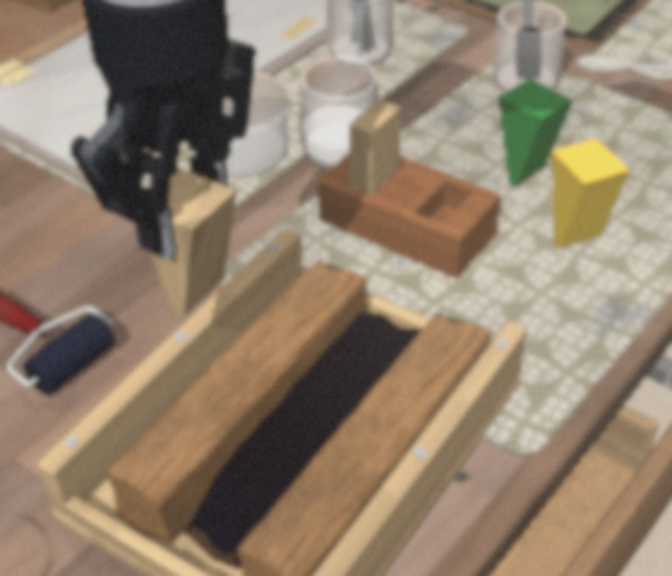

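Request:
play_rows(commands=[[0,0,0.02,0],[0,0,0.02,0],[0,0,0.015,0],[0,0,0.01,0],[0,0,0.005,0],[0,0,0,0],[0,0,0,0]], force=100)

```text
t: 5.8
eef_pos: [0.5184, -0.205, 0.2672]
tool_rot: [0.0, 0.999, 0.047, 0.0]
contact_force: [0.4, -0.2, -0.8]
gripper_width: 0.495
```

```bash
cat > look.py <<'E'
from h import *
import sys
np.set_printoptions(precision=4,suppress=True,linewidth=160)
t=sys.argv[1]
o,T=pose(); print(o['t'],T[:3,3],o['gripper_width'],o['contact_force'])
c=cam('wrist'); save(c,f'pics/wrist{t}.png')
s=cam('scene'); cv2.imwrite(f'pics/scene{t}.png',cv2.resize(s['frame'][100:340,120:400],None,fx=2.4,fy=2.4))
E
python3 look.py 4
```

```text
5.8 [ 0.5184 -0.205   0.2672] 0.4948359687045316 [ 0.3536 -0.215  -0.7939]
```

View pics/wrist4.png

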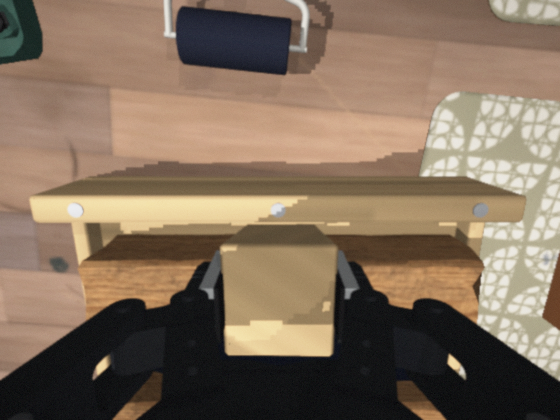

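View pics/scene4.png

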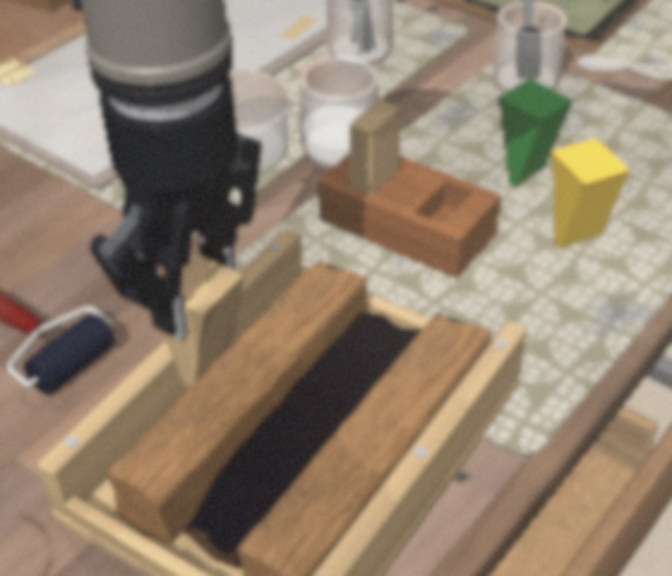

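The thin end is in the gap, with no contact force. Now press on with the lateral follow.

Request:
play_rows(commands=[[0,0,0.003,0],[0,0,0.003,0],[-0.0005,0,0.002,0],[-0.0005,0,0.002,0],[-0.0005,0,0.002,0],[-0.0005,0,0.002,0],[0,0,0,0],[0,0,0,0]])

```text
t: 6.7
eef_pos: [0.5163, -0.2049, 0.2528]
tool_rot: [0.0, 0.999, 0.047, 0.0]
contact_force: [0.8, -0.4, 0.4]
gripper_width: 0.493
```

Request:
play_rows(commands=[[-0.0005,0,0.002,0],[-0.0005,0,0.002,0],[-0.0005,0,0.002,0],[0,0,0,0],[0,0,0,0]])

```text
t: 7.2
eef_pos: [0.515, -0.205, 0.2468]
tool_rot: [0.0, 0.999, 0.047, 0.0]
contact_force: [3.3, -0.1, 2.3]
gripper_width: 0.495
```

Request:
play_rows(commands=[[0,0,0.001,0],[0,0,0.001,0],[0,0,0,0],[0,0,0,0]])

```text
t: 7.6
eef_pos: [0.5148, -0.205, 0.2448]
tool_rot: [0.0, 0.999, 0.047, 0.0]
contact_force: [5.1, 0.8, 4.3]
gripper_width: 0.499
```

Request:
play_rows(commands=[[0,0,0.001,0],[0,0,0.001,0],[0,0,0,0],[0,0,0,0]])

```text
t: 8.0
eef_pos: [0.5147, -0.205, 0.2427]
tool_rot: [0.0, 0.999, 0.047, 0.0]
contact_force: [4.5, 1.0, 4.7]
gripper_width: 0.492
```

```bash
python3 look.py 5
python3 - <<'E'
from h import *
np.set_printoptions(precision=4,suppress=True,linewidth=160)
for n in('scene','wrist','top'):
    c=cam(n)
    W=pts(c).reshape(-1,3); a=np.radians(5.42); 
    d=W[:,:2]-np.array([.4427,-.211]); ty=-(d@[np.cos(a),np.sin(a)]); tx=d@[-np.sin(a),np.cos(a)]; z=W[:,2]
    for nm,lo,hi in(('end',-.11,-.04),('end2',.04,.11)):
        m=(z>.055)&(z<.066)&(tx>lo)&(tx<hi); b=m&(ty>-.075)&(ty<0); 
        g=m&(ty<-.08)
        if b.sum()>20: print(n,nm,'batten ty',np.percentile(ty[b],[1,99]),'cheek',np.percentile(ty[g],[1,99]) if g.sum()>5 else '')
    m=(np.abs(tx)<.02)&(ty<-.05)&(ty>-.11)&(z>.063)&(z<.12)
    if m.sum(): print(n,'wedge zmax',np.percentile(z[m],[2,50,98]))
E
```

```text
8.0 [ 0.5147 -0.205   0.2427] 0.4920481918950148 [4.5112 1.0057 4.654 ]
scene end batten ty [-0.0531 -0.0109] cheek [-0.4833 -0.0855]
scene end2 batten ty [-0.0533 -0.0098] cheek [-0.103 -0.086]
scene wedge zmax [0.0647 0.0993 0.1049]
wrist end batten ty [-0.057  -0.0335] cheek [-0.1035 -0.0881]
wrist end2 batten ty [-0.0555 -0.0139] cheek [-0.1038 -0.0882]
wrist wedge zmax [0.072  0.0992 0.1004]
top end batten ty [-0.0556 -0.0123] cheek [-0.4681 -0.0871]
top end2 batten ty [-0.0541 -0.0103] cheek [-0.2453 -0.0872]
top wedge zmax [0.0956 0.098  0.1006]
```

View pics/wrist5.png

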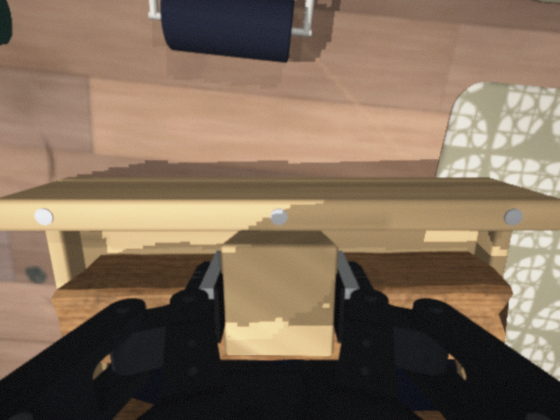

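View pics/scene5.png

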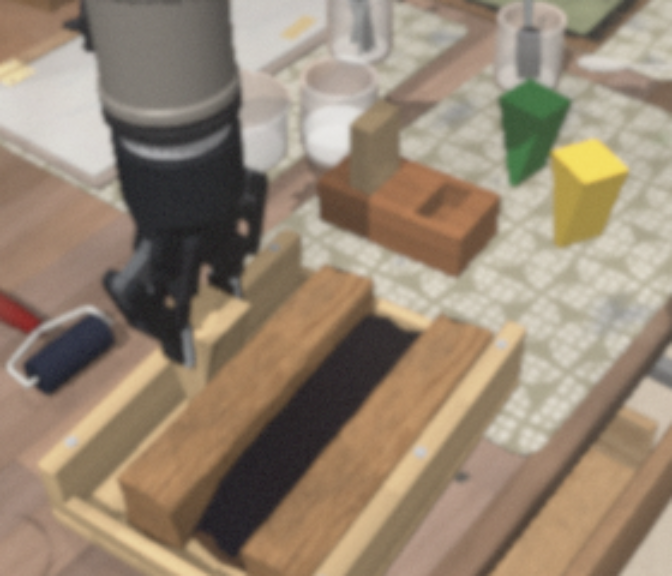

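Row looks nearly closed (batten edge at tray y ≈ -0.055). The push force is still low (5 N) and leans on the batten side, so I ease the lateral offset and press more.

Request:
play_rows(commands=[[0.0005,0,0.001,0],[0,0,0.001,0],[0,0,0,0],[0,0,0,0]])

```text
t: 8.65
eef_pos: [0.5149, -0.2051, 0.2418]
tool_rot: [0.0, 0.999, 0.047, -0.0]
contact_force: [0.5, 1.2, 17.6]
gripper_width: 0.495
```

Request:
play_rows(commands=[[0.0005,0,0.001,0],[0,0,0.001,0],[0,0,0,0],[0,0,0,0]])

```text
t: 9.05
eef_pos: [0.5151, -0.2052, 0.2412]
tool_rot: [0.0, 0.999, 0.047, -0.001]
contact_force: [-6.0, 2.7, 33.2]
gripper_width: 0.494
```

Tight: 33 N down with almost no more travel. Unload a little and release.

Request:
play_rows(commands=[[-0.0003,0,-0.001,0],[0,0,0,0],[0,0,0,0]])

```text
t: 9.35
eef_pos: [0.515, -0.2052, 0.2413]
tool_rot: [0.0, 0.999, 0.047, -0.0]
contact_force: [-3.1, 2.1, 22.2]
gripper_width: 0.493
```

Request:
play_rows(commands=[[0,0,0,0],[0,0,0,0],[0,0,0,0],[0,0,0,0],[0,0,0,0]], claw=0.0854)

```text
t: 9.85
eef_pos: [0.515, -0.2049, 0.2392]
tool_rot: [-0.0, 0.999, 0.047, -0.001]
contact_force: [-0.2, 0.4, 0.0]
gripper_width: 0.999
```

Request:
play_rows(commands=[[0,0,-0.01,0],[0,0,-0.03,0],[0,0,-0.04,0],[0,0,-0.04,0],[0,0,0,0],[0,0,0,0]])

```text
t: 10.45
eef_pos: [0.5155, -0.205, 0.3613]
tool_rot: [0.001, 0.999, 0.047, 0.001]
contact_force: [0.2, 1.2, -0.0]
gripper_width: 1.0
```

```bash
python3 look.py 6
cat > chk.py <<'E'
from h import *
np.set_printoptions(precision=4,suppress=True,linewidth=160)
for n in('scene','wrist','top'):
    c=cam(n)
    W=pts(c).reshape(-1,3); a=np.radians(5.42); 
    d=W[:,:2]-np.array([.4427,-.211]); ty=-(d@[np.cos(a),np.sin(a)]); tx=d@[-np.sin(a),np.cos(a)]; z=W[:,2]
    for nm,lo,hi in(('end',-.11,-.04),('end2',.04,.11)):
        m=(z>.055)&(z<.066)&(tx>lo)&(tx<hi); b=m&(ty>-.075)&(ty<0); g=m&(ty<-.08)&(ty>-.11)
        if b.sum()>20: print(n,nm,'batten ty',np.percentile(ty[b],[1,99]),'cheek',np.percentile(ty[g],[1,99]) if g.sum()>5 else '')
    m=(np.abs(tx)<.035)&(ty<-.03)&(ty>-.12)&(z>.092)&(z<.12)
    if m.sum()>20:
        A=np.c_[tx[m],ty[m],np.ones(m.sum())]; p=np.linalg.lstsq(A,z[m],rcond=None)[0]
        r=cv2.minAreaRect((np.c_[tx[m],ty[m]]*1000).astype(np.float32)); print(n,'wedge top z',np.median(z[m]),'tilt deg',np.degrees(p[:2]),r)
E
python3 chk.py
```

```text
10.45 [ 0.5155 -0.205   0.3613] 1.0000863711050842 [ 0.2163  1.2416 -0.0353]
scene end batten ty [-0.0526 -0.0107] cheek [-0.1017 -0.0857]
scene end2 batten ty [-0.053  -0.0091] cheek [-0.1024 -0.0861]
scene wedge top z 0.09860331644492304 tilt deg [-2.8273 -0.4982] ((1.9108619689941406, -70.79346466064453), (50.22806167602539, 46.498626708984375), 89.70108795166016)
wrist end batten ty [-0.0566 -0.0136] cheek [-0.1035 -0.0884]
wrist end2 batten ty [-0.0549 -0.0108] cheek [-0.1038 -0.0885]
wrist wedge top z 0.09840092839264897 tilt deg [-1.041   0.7361] ((1.0241317749023438, -72.34529113769531), (44.0994873046875, 48.73713684082031), 0.16307522356510162)
top end batten ty [-0.0554 -0.012 ] cheek [-0.1031 -0.0868]
top end2 batten ty [-0.0536 -0.0098] cheek [-0.1035 -0.0872]
top wedge top z 0.09724244982664298 tilt deg [-0.8674  0.3578] ((-1.4414787292480469, -71.93000793457031), (42.924346923828125, 49.592079162597656), 1.0469050407409668)
```

View pics/wrist6.png

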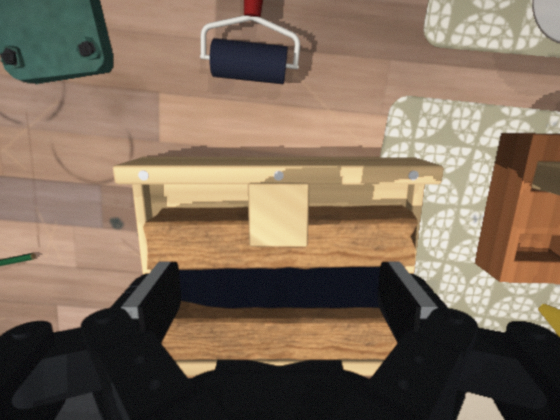

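View pics/scene6.png

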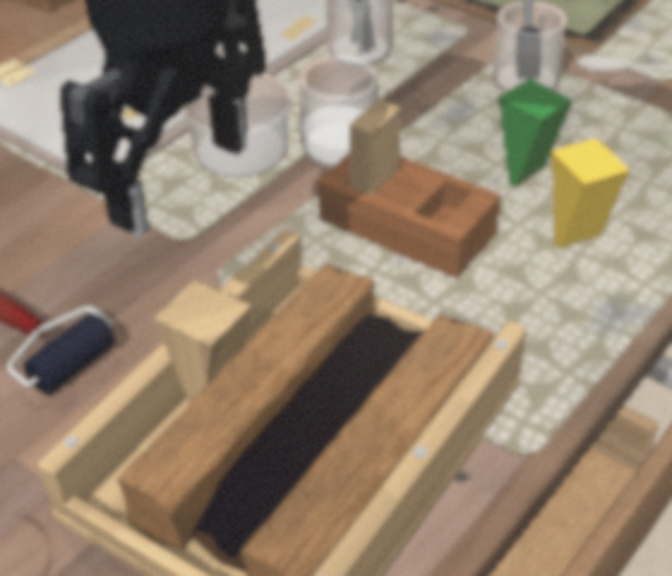

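Wedge is standing upright (wrist6 at (279,215)). The top sits at z≈0.098, a few mm deeper than expected, so I clear the arm and check that the row is really tight and the wedge isn't simply bottomed out.

Request:
play_rows(commands=[[0,0.02,-0.02,0],[0,0.04,0,0],[0,0.04,0,0],[0,0.04,0,0],[0,0.04,0,0],[0,0.04,0,0],[0,0.02,0,0],[0,0,0,0]])

```text
t: 11.5
eef_pos: [0.5365, -0.4476, 0.3779]
tool_rot: [0.0, 0.999, 0.045, -0.001]
contact_force: [-1.4, -0.1, 0.8]
gripper_width: 1.0
```

Run:
```python
from h import *
import pickle
np.set_printoptions(precision=4,suppress=True,linewidth=160)
t1=cam('top'); s1=cam('scene'); pickle.dump(t1,open('top1.pkl','wb')); pickle.dump(s1,open('scene1.pkl','wb'))
cv2.imwrite('pics/top7.png',np.vstack([cv2.resize(pickle.load(open('top0.pkl','rb'))['frame'][170:300,110:265],None,fx=2.3,fy=2.3,interpolation=2),cv2.resize(t1['frame'][170:300,110:265],None,fx=2.3,fy=2.3,interpolation=2)]))
for n,c in(('top0',pickle.load(open('top0.pkl','rb'))),('top1',t1),('scene0',pickle.load(open('scene0.pkl','rb'))),('scene1',s1)):
    W=pts(c).reshape(-1,3); a=np.radians(5.42)
    d=W[:,:2]-np.array([.4427,-.211]); ty=-(d@[np.cos(a),np.sin(a)]); tx=d@[-np.sin(a),np.cos(a)]; z=W[:,2]
    for lo,hi in((-.11,-.03),(.03,.11)):
        m=(z>.055)&(z<.066)&(tx>lo)&(tx<hi)
        h,e=np.histogram(ty[m],bins=np.arange(-.11,.11,.001)); 
        z0=(h<h.max()*.3); 
        runs=[];s=None
        for i,b in enumerate(z0):
            if not b and s is None:s=i
            if b and s is not None: runs.append((e[s].round(3),e[i].round(3)));s=None
        print(n,lo,runs)
        m=(z>.04)&(z<.049)&(tx>lo)&(tx<hi)&(abs(ty)<.05); print('   b2',np.percentile(ty[m],[2,98]))
        for nm,l,h2 in (('b3',-.08,-.005),('b1',.03,.095)):
            m=(z>.055)&(z<.066)&(tx>lo)&(tx<hi)&(ty>l)&(ty<h2); print('   ',nm,np.percentile(ty[m],[0.5,2,98,99.5]))
```

```text
top0 -0.11 [(np.float64(-0.103), np.float64(-0.087)), (np.float64(-0.063), np.float64(-0.019)), (np.float64(0.04), np.float64(0.084)), (np.float64(0.087), np.float64(0.104))]
   b2 [-0.0189  0.0351]
    b3 [-0.0627 -0.0613 -0.0196 -0.0189]
    b1 [0.0399 0.041  0.0939 0.0948]
top0 0.03 [(np.float64(-0.103), np.float64(-0.087)), (np.float64(-0.063), np.float64(-0.018)), (np.float64(0.04), np.float64(0.083)), (np.float64(0.086), np.float64(0.103))]
   b2 [-0.0188  0.0342]
    b3 [-0.063  -0.0619 -0.019  -0.0182]
    b1 [0.0401 0.041  0.0939 0.0947]
top1 -0.11 [(np.float64(0.054), np.float64(0.055)), (np.float64(0.056), np.float64(0.057)), (np.float64(0.058), np.float64(0.059)), (np.float64(0.063), np.float64(0.066)), (np.float64(0.067), np.float64(0.085)), (np.float64(0.087), np.float64(0.103))]
   b2 [0.0368 0.0384]Traceback (most recent call last):
  File "<stdin>", line 20, in <module>
    return _quantile_unchecked(
        a, q, axis, out, overwrite_input, method, keepdims, weights)
    return _ureduce(a,
                    func=_quantile_ureduce_func,
    ...<5 lines>...
                    overwrite_input=overwrite_input,
                    method=method)
    r = func(a, **kwargs)
    result = _quantile(arr,
                       quantiles=q,
    ...<2 lines>...
                       out=out,
                       weights=wgt)
    slices_having_nans = np.isnan(arr[-1, ...])
                                  ~~~^^^^^^^^^
IndexError: index -1 is out of bounds for axis 0 with size 0
```

View pics/top7.png

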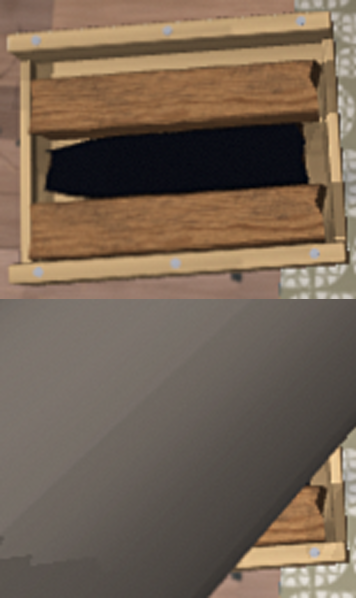

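Run:
```python
from h import *
import pickle
np.set_printoptions(precision=4,suppress=True,linewidth=160)
s0=pickle.load(open('scene0.pkl','rb'));s1=pickle.load(open('scene1.pkl','rb'))
cv2.imwrite('pics/scene7.png',cv2.resize(s1['frame'][180:370,130:345],None,fx=3,fy=3,interpolation=2))
c=cam('wrist'); save(c,'pics/wrist7.png')
a=np.radians(5.42)
for n,k in(('s0',s0),('s1',s1),('w',c)):
    W=pts(k).reshape(-1,3)
    d=W[:,:2]-np.array([.4427,-.211]); ty=-(d@[np.cos(a),np.sin(a)]); tx=d@[-np.sin(a),np.cos(a)]; z=W[:,2]
    def q(nm,m,v,p): print(n,nm,m.sum(),np.percentile(v[m],p) if m.sum()>10 else '')
    q('cheek top z',(z>.055)&(z<.066)&(ty<-.09)&(ty>-.1)&(abs(tx)<.1),z,[50])
    q('b3 top z',(z>.055)&(z<.066)&(ty<-.02)&(ty>-.045)&(abs(tx)<.1),z,[50])
    q('wedge top z',(z>.09)&(z<.11)&(ty<-.055)&(ty>-.09)&(abs(tx)<.018),z,[10,50,90])
    q('floor z',(z>.005)&(z<.02)&(ty<-.065)&(ty>-.083)&(abs(tx)<.1),z,[50])
    for lo,hi in((-.11,-.03),(.03,.11)):
        m=(z>.055)&(z<.066)&(tx>lo)&(tx<hi)
        q('b3 ty',m&(ty>-.08)&(ty<-.005),ty,[1,99]); q('b1 ty',m&(ty>.03)&(ty<.0865),ty,[1])
        q('b2 ty',(z>.04)&(z<.049)&(tx>lo)&(tx<hi)&(abs(ty)<.05),ty,[2,98])
```

```text
s0 cheek top z 528 [0.0622]
s0 b3 top z 1496 [0.0611]
s0 wedge top z 0 
s0 floor z 0 
s0 b3 ty 880 [-0.06   -0.0179]
s0 b1 ty 1010 [0.042]
s0 b2 ty 996 [-0.0188  0.0331]
s0 b3 ty 1251 [-0.0611 -0.0181]
s0 b1 ty 1468 [0.0402]
s0 b2 ty 1173 [-0.0195  0.0317]
s1 cheek top z 359 [0.0625]
s1 b3 top z 1467 [0.0614]
s1 wedge top z 352 [0.0976 0.0988 0.1   ]
s1 floor z 16 [0.0136]
s1 b3 ty 884 [-0.0531 -0.0106]
s1 b1 ty 1001 [0.0437]
s1 b2 ty 956 [-0.0119  0.035 ]
s1 b3 ty 1276 [-0.0529 -0.0092]
s1 b1 ty 1439 [0.0427]
s1 b2 ty 1118 [-0.0108  0.0345]
w cheek top z 1326 [0.0618]
w b3 top z 3124 [0.0611]
w wedge top z 0 
w floor z 1084 [0.0127]
w b3 ty 4084 [-0.0566 -0.0137]
w b1 ty 502 [0.0402]
w b2 ty 2814 [-0.0054  0.0413]
w b3 ty 0 
w b1 ty 140 [0.0405]
w b2 ty 442 [-0.0025  0.0418]
```

View pics/scene7.png

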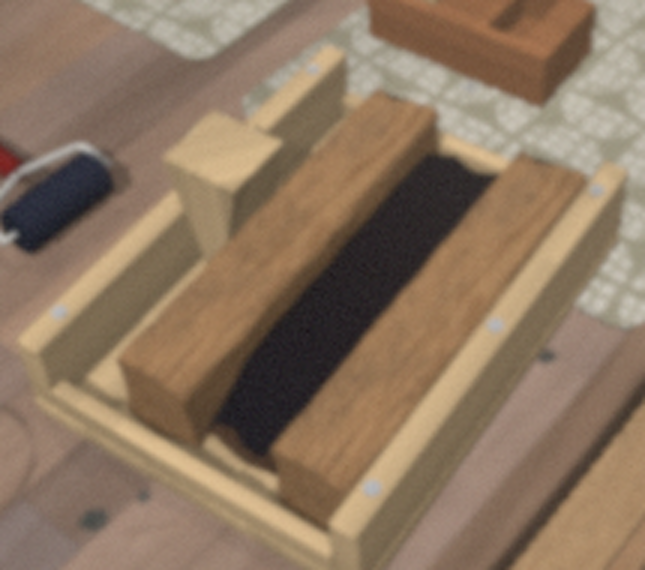

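View pics/wrist7.png

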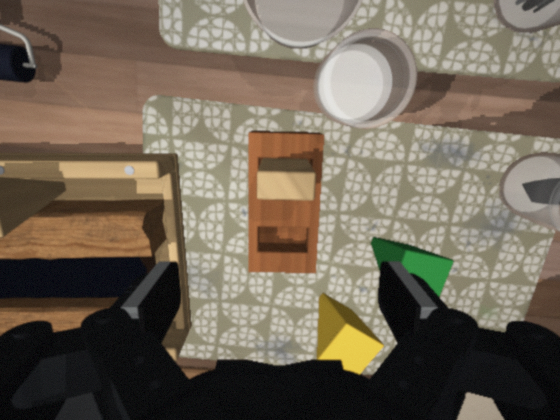

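Scene7 shows the wedge upright at (222,180), between the cheek and batten_3, and the battens closed up. Wrist7 shows the filler still in its pocket at (286,182). The thin end comes out 1.3 to 2.6 mm above the floor by several routes, so the sides are carrying the wedge and it hasn't bottomed out. The arm is clear, so I'm handing in.

Run:
```python
from h import *
print(bot.hand_in())
```

```text
the job is handed in; nothing more can be done
None
```

I took the wooden wedge from the near pocket of the rack and lowered it thin end down into the middle of the gap. I pressed it with up to about 33 N, then let go, moved the arm clear and handed the job in at about 12 s. No verdict was reported.

**Last checks**
- **Wedge:** it stands within about 3° of upright. Its middle is about 15 mm from the -y cheek and within 2 mm of the middle of the gap's length.
- **batten_3:** it moved about 8 mm. Its gap-side edge is at tray y ≈ -0.053 to -0.057 (tight is -0.057), so the row is tight within the measuring error.
- **Filler:** it is still in its pocket.

**What disagreed or could not be confirmed**
- **Wedge depth:** the thin end came out about 1.3 to 2.6 mm above the tray floor, deeper than the stated 6 mm. I take this as the parts giving slightly under the 33 N press, since it does not appear to rest on the floor.
- **Top camera:** the arm blocked part of its view in the final check, so those last readings come from the scene and wrist cameras.
- **Clamping force:** I could not measure the force between wedge and batten directly. I inferred it from the steep rise in push force (about 5 to 33 N over the last 1.5 mm) and from the wedge staying put when released.

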